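# Open the double-latched stud test box

### The arm

A 6-joint arm with a two-finger parallel gripper is mounted at the origin on a cart in front of the work surface, level with it; the furniture and walls round the work are solid. World frame = base frame: x ahead of the robot, y to its left, z up, the work surface at z = 0. Lengths are in m, angles in degrees, forces in N, time in s.
With the tool pointing down it reaches from about 0.25 to 0.775 m from the base axis. Payload 4 kg.
Tool frame: the origin (TCP) lies midway between the tips of the shut fingers; the grasp point (between the pads) lies 19 mm behind it; z points along the fingers, x is the direction in which the jaws open and shut, and the axes are right-handed (so a half turn about z gives the same grasp; the last joint's range is limited). The gripper opens to 94 mm and grips with 3 to 60 N. Pads are 16 mm wide; open, the fingers measure 119 mm over their backs; the gripper's body (75 mm by 177 mm) begins 78 mm behind the grasp point.
Start: joints at [-80.163, 4.996, 78.535, -0, 96.463, -5.907], TCP at [0.149, -0.529, 0.206] pointing down, gripper open.
Joint ranges: [-177.83, 177.83], [-43.37, 116.18], [15.69, 146.23], [-61.86, 241.86], [9.47, 152.12], [-147.06, 147.06]. Speed limits (degrees/s): [159.86, 159.86, 180, 180, 180, 180].

### API

Orientations are given as a 3x3 rotation matrix whose columns are the frame's x, y, z axes.
In Python, from workcell import * gives the robot as it stands.
- The arm moves only by the tool drive_tool, never from a script. Its arguments are lists of equal length, an entry for each row: "dp": the shift along the tool's x, y, z in cm, a list of three; "dr": the turn, a rotation vector about the tool's x, y, z in rad, a list of three. A call has 1 to 10 rows; each row is the pose to reach, as a shift and turn from the pose commanded when the call began, along the tool's axes at that moment; what a row does not reach only later rows make up. A row lasts 1/8 s, in which the tool goes at most 62.5 mm and 10.7 degrees, less where a joint would pass 70% of its speed; a pose out of reach is approached as far as the arm can. A call with a gripper value outside its range is refused whole. "grip" is the gripper command: -1 is shut, 1 is fully open, values between are in proportion, set as the call begins (left out, the last holds). The fingers move at their own pace and stop on an object; the grip force is fixed at half the most. Time passes only in rows, so rows that repeat a pose let the fingers close. It gives the time, the measured TCP pose, the force and the opening at its end, in the units of the state.
- observe(): the state, without advancing time (a new reading comes with each control period).
- get_image(name): name is "scene" or "top"; returns a dict with "pixels" (480x640x3 uint8, red, green, blue), "mtx" (3x3 intrinsics, pixels), "world_to_cam" (4x4, takes a point from world to camera coordinates). Camera axes: x right, y down, z forward; pixel columns grow to the right and rows downward; lengths in m; the calibration is good to about 2 mm. A picture is of the moment at which its call begins. There is no depth.
- finish_job(): hands the job in, once; it reports no verdict.
The state is a dict: "time_s": time; "qpos": joint angles; "joint_velocities": joint speeds; "tau": joint torques, N m; "eef_pos": TCP position; "ee_rot": TCP orientation; "ft_force": force on the tool from outside, world axes, zero at the start; "wrist_torque": the same for the moment, N m; "finger_gap": finger opening in m.
Only numpy, scipy, OpenCV 4.12 (cv2) and the standard library are available. Lean on these libraries where they do the work, as an engineer would, in place of code of your own. Each camera call takes 0.05 s, during which the arm holds its last target.

### The job

Open the test box for the next operator: draw back the red slide bolt, lift the lid a little until its safety catch holds it, then reach into the finger slot in front of the lid, feel along it for the hidden catch tab and push the tab over to the left until the lid is free, and swing the lid wide open (about 60 degrees or more) and leave it standing. Never strain anything: neither force the lid against the bolt or the catch, nor press hard in the slot, and leave the things round the box where they are.

Things in the scene. Friction and masses are not known exactly. Their poses are not given: they have to be found in the camera images.
- testbox: Grey test box, fixed on the table, 255 x 190 mm, 100 mm high to its rim. Origin: middle of the underside; x points from its front to its hinge side, y to its left, z up. A ledge along the front holds an open finger slot; behind it lies the chamber with a road stud in it, under the lid. The bolt sits on its right (-y) side. Over 20 N from the fingers on the box or catch is damage.
- slot_mid (a point): Middle of the finger slot's mouth, level with the rim. Slot: from 25 mm in front of to 22 mm behind this point, 85 mm to either side, floor 60 mm down. The hidden catch's tab, a black upright blade 8 mm thick, stands in from under the rear rim to 6 mm past the middle line, 12 to 34 mm below the mouth, somewhere from 12 mm right (-y) to 44 mm left (+y) of this point: unmeasured, to be felt.
- slot_entry (a point): Place to enter the slot, fingers closed, 30 to 34 mm deep: in the mouth, 58 mm right of slot_mid. From here slide left (+y): the tab swings left against about 5 N of friction, frees the lid after 14 mm of its travel and meets a firm stop after 17 mm, wherever it stood; it stays where pushed. It moves only while the lid is raised 0.045 to 0.10 rad; lid down, it is blocked.
- lid (a joint): Opening angle of the lid (rad): 0 shut, 1.5 fully open. White-framed clear lid, 182 x 186 x 8 mm, hinged at its far edge; the stiff hinge holds it wherever it is left (about 5 N at the pull raises it). With the bolt drawn it rises freely to about 0.10 rad, where the safety catch holds it; over 25 N of the lid against bolt or catch is damage.
- lid_pull (a point): Middle of the top of the lid's pull, a black upright fin on the lid near its front edge: 14 mm thick along box y (pinch it across that), 20 mm along box x, 33 mm tall above the lid. Moves with the lid. The pull may turn between the fingers as the lid swings.
- lid_hinge (a point): Point on the lid's hinge axis (parallel to box y), middle of its far edge, 165 mm behind and 43 mm below the top of the pull when the lid is shut.
- bolt (a joint): Travel of the primary latch (m): 0 fully home over the lid's edge, 0.024 drawn back to its stop. Slides outward, to the box's right (-y), with about 4 N; the lid is clear of it after 14 mm and it stays where it is left.
- bolt_grip (a point): Middle of the top of the bolt's red upright grip: 10 mm thick along box y, 26 mm along box x, 26 mm tall above the steel bolt plate. Moves with the bolt.
- oil_bottle: Bystander: white bottle with a red cap, 38 mm across, 105 mm tall, standing at the box's left. Origin under its middle.
- spare_lens: Bystander: clear lens with cell, 121 mm across, 14 mm thick, lying at the box's left front. Origin under its middle.
- insert_tray: Bystander: small black tray of brass inserts, 62 x 90 x 22 mm, at the box's right. Origin under its middle.

How it is judged (in metres and radians):
On the way, in this order (a step that is already met when the one before it is completed fails the run):
1. the bolt is drawn back at least 16 mm, the lid still down (value of joint bolt above 0.016 m and value of joint lid below 0.04 rad), for 0.1 s.
2. the lid is raised a little and stays on its catch (0.045 to 0.13 rad), with no finger on it (value of joint lid between 0.045 and 0.13 rad and contact force between the fingers and lid below 0.1 N), for 0.2 s.
At the end, for the whole second after the job is handed in: The lid stands open by more than 1.0 rad (57 degrees), at rest and let go; the bolt is still drawn back (more than 14 mm) (value of joint lid above 1 rad and value of joint bolt above 0.014 m and velocity of joint lid between -0.05 and 0.05 rad/s); the robot touches nothing.
It fails at once if fingers press on the box, its slot or the hidden catch with more than 20 N (contact force between the fingers and testbox above 20 N).
It fails at once if lid forced against its safety catch with more than 25 N (contact force between lid and testbox above 25 N).
It fails at once if lid forced against the bolt with more than 25 N (contact force between lid and bolt above 25 N).
It fails at once if bottle, lens or tray moved more than 15 mm (distance of any of oil_bottle, spare_lens, insert_tray from where it was at the start of the episode above 0.015 m).
It also fails if it takes over 72 s, if anything falls off the work surface, if the arm or the gripper's body presses on something with over 40 N, if the wrist force passes 120 N, or if a joint passes its speed limit or range.

## Working session

There is one attempt and no reset: what is moved stays moved. The work goes in short steps, Python scripts to look and compute and a tool call to move; the robot and the scene stay as the last step left them, time stands still between calls to the robot, and variables do not carry over. Pictures are saved under pics/ and viewed, and the job is handed in when it is done.

Besides the shell and the picture viewer there is one more tool, called in YAML: its name, and indented under it one key for each argument. drive_tool: Moves the arm, as the interface text tells. Its arguments: {"type":"object","properties":{"dp":{"type":"array","items":{"type":"array","items":{"type":"number"}}},"dr":{"type":"array","items":{"type":"array","items":{"type":"number"}}},"grip":{"type":"number"}},"required":["dp","dr"]}

```bash
mkdir -p pics; ls
cat > h.py <<'E'
from workcell import *
import numpy as np, cv2
def snap(n,f):
    d=get_image(n); cv2.imwrite('pics/'+f,d['pixels'][:,:,::-1]); np.savez('pics/'+f+'.npz',**{k:np.array(d[k]) for k in('pixels','mtx','world_to_cam')}); return d
def ray(d,u,v):
    K=np.array(d['mtx']);T=np.array(d['world_to_cam']);R=T[:3,:3];c=-R.T@T[:3,3]
    r=R.T@np.linalg.solve(K,[u,v,1.]);return c,r/np.linalg.norm(r)
def onz(d,u,v,z):
    c,r=ray(d,u,v);return c+r*(z-c[2])/r[2]
def proj(d,p):
    T=np.array(d['world_to_cam']);q=np.array(d['mtx'])@(T[:3,:3]@np.array(p)+T[:3,3]);return q[:2]/q[2]
def tri(d1,p1,d2,p2):
    c1,r1=ray(d1,*p1);c2,r2=ray(d2,*p2)
    s=np.linalg.lstsq(np.c_[r1,-r2],c2-c1,rcond=None)[0];a=c1+s[0]*r1;b=c2+s[1]*r2
    return (a+b)/2,np.linalg.norm(a-b)
def load(f): return dict(np.load('pics/'+f+'.npz'))
E
python3 - <<'E'
from h import *
print(observe())
for n in('scene','top'):
    d=snap(n,n+'0.png'); print(np.array(d['mtx']),ray(d,320,240))
E
```

```text
pics
{'time_s': 0.0, 'qpos': array([-8.01624223e+01,  5.03831377e+00,  7.86230462e+01, -1.04051449e-03,
        9.64655532e+01, -5.90989804e+00]), 'joint_velocities': array([-0.00979083, -0.04543577, -0.05597426, -0.07122454, -0.03346214,
       -0.03332495]), 'tau': array([ 3.04068162e-04, -3.40185106e+01, -3.02425790e+01,  7.16456026e-02,
        3.29014775e-02, -1.61985531e-04]), 'eef_pos': array([ 0.14913721, -0.52881236,  0.20432684]), 'ee_rot': array([[ 2.71395661e-01, -9.62467786e-01, -3.96233926e-04],
       [-9.62465341e-01, -2.71395868e-01,  2.17939890e-03],
       [-2.20513748e-03, -2.10117983e-04, -9.99997547e-01]]), 'ft_force': array([ 0.35749996, -1.07269566,  0.76257288]), 'wrist_torque': array([ 0.04393276, -0.03015369, -0.02129741]), 'finger_gap': 0.09414666518537285}
[[543.23619474   0.         320.57330628]
 [  0.         543.23619474 244.09805459]
 [  0.           0.           1.        ]] (array([0.17173016, 0.56742975, 0.7883662 ]), array([ 0.42741445, -0.56875913, -0.70273035]))
[[620.30961357   0.         322.511881  ]
 [  0.         620.30961357 240.55667808]
 [  0.           0.           1.        ]] (array([ 0.41932827, -0.00579901,  1.1807665 ]), array([ 1.69993554e-01, -5.98413976e-04, -9.85444993e-01]))
```

View pics/scene0.png

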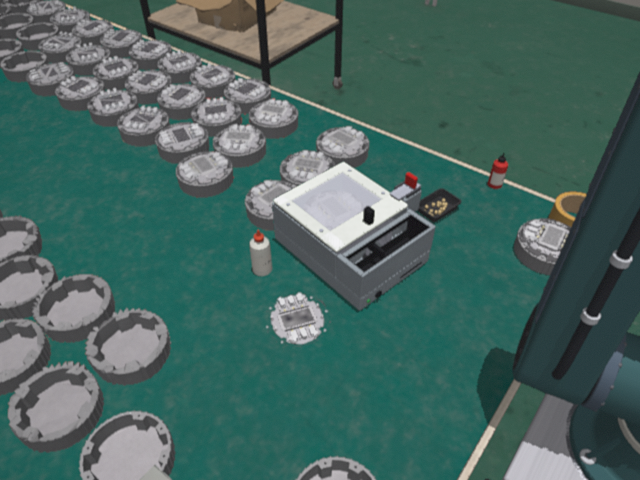

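View pics/top0.png

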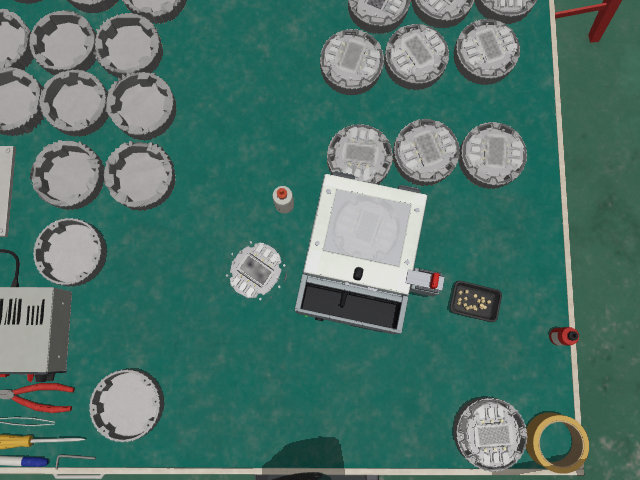

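The box sits ahead of the robot, with its slot at about (352,305) in top, the pull at (358,272) and the bolt grip at (435,280). Zooming in to measure.

Run:
```python
from h import *
d=load('top0.png');s=load('scene0.png')
a=d['pixels'][165:345,285:455,::-1];cv2.imwrite('pics/ct.png',cv2.resize(a,None,fx=3.3,fy=3.3,interpolation=cv2.INTER_CUBIC))
a=s['pixels'][155:315,265:465,::-1];cv2.imwrite('pics/cs.png',cv2.resize(a,None,fx=3.5,fy=3.5,interpolation=cv2.INTER_CUBIC))
for n,e in(('top',d),('scene',s)):
    p=e['pixels'].astype(int);m=((p[...,0]>130)&(p[...,1]<70)&(p[...,2]<70)).astype(np.uint8)
    N,L,S,C=cv2.connectedComponentsWithStats(m)
    for i in range(1,N):
        if S[i,4]>15: print(n,S[i],C[i])
```

```text
top [579   3  27   7  56] [592.55357143   6.05357143]
top [432 273   7  15  72] [435.25       279.77777778]
top [562 327  17  18 133] [568.2406015 336.       ]
top [ 27 374   6   8  32] [ 29.53125 377.125  ]
top [ 13 384  60  10 318] [ 42.99371069 387.8427673 ]
top [ 12 396  58  17 302] [ 39.60264901 405.86092715]
scene [494 160  14   8  74] [500.2972973  164.04054054]
scene [406 173  11   7  41] [411.14634146 175.87804878]
```

View pics/ct.png

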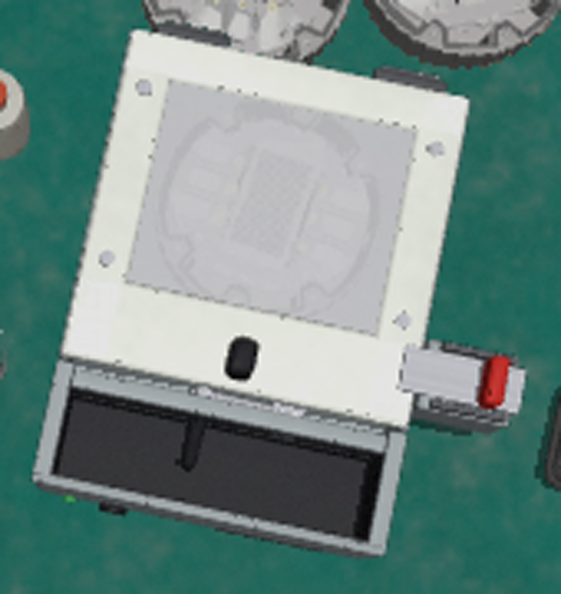

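View pics/cs.png

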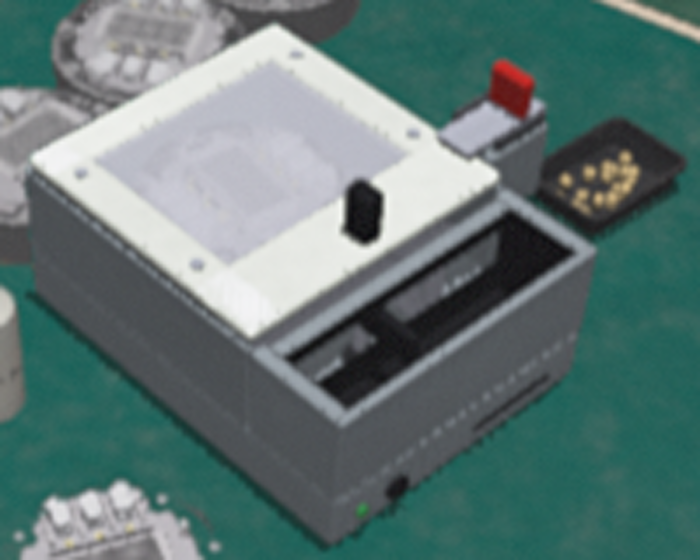

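Run:
```python
from h import *
d=load('top0.png');s=load('scene0.png')
T=lambda x,y:(285+(x+.5)/3.3-.5,165+(y+.5)/3.3-.5)
S=lambda x,y:(265+(x+.5)/3.5-.5,155+(y+.5)/3.5-.5)
P=dict(FL=((38,484),(345,418)),FR=((384,554),(596,252)),lidRL=((132,31),(32,160)),lidRR=((469,98),(275,27)),lidFR=((406,428),(498,178)),lidFL=((62,357),(254,335)),pull=((242,352),(365,188)),bolt=((497,378),(514,71)))
R={}
for k,(a,b) in P.items():
    q,e=tri(d,T(*a),s,S(*b));R[k]=q;print(k,q.round(4),round(e,4))
    for z in(.1,.11,.141): print('   z',z,onz(d,*T(*a),z)[:2].round(4),onz(s,*S(*b),z)[:2].round(4))
yv=R['FL']-R['FR'];print(np.linalg.norm(yv),np.degrees(np.arctan2(yv[1],yv[0]))-90)
for a,b in(('lidRL','lidRR'),('lidFL','lidFR')):
    v=R[a]-R[b];print(np.linalg.norm(v),np.degrees(np.arctan2(v[1],v[0]))-90)
for a,b in(('lidRL','lidFL'),('lidRR','lidFR')):
    v=R[a]-R[b];print(np.linalg.norm(v),np.degrees(np.arctan2(v[1],v[0])))
```

```text
FL [0.4804 0.0343 0.1034] 0.0011
   z 0.1 [0.4801 0.0342] [0.4824 0.0319]
   z 0.11 [0.4795 0.0338] [0.4779 0.0397]
   z 0.141 [0.4778 0.0327] [0.4639 0.0638]
FR [ 0.4436 -0.1477  0.0976] 0.0021
   z 0.1 [ 0.4445 -0.147 ] [ 0.4418 -0.1457]
   z 0.11 [ 0.4443 -0.1457] [ 0.4378 -0.1353]
   z 0.141 [ 0.4436 -0.1417] [ 0.4257 -0.1032]
lidRL [ 0.7224 -0.0149  0.1092] 0.0031
   z 0.1 [ 0.7263 -0.0142] [ 0.7282 -0.0233]
   z 0.11 [ 0.7235 -0.0141] [ 0.7201 -0.0147]
   z 0.141 [ 0.7147 -0.0139] [0.6951 0.0119]
lidRR [ 0.687  -0.1966  0.1071] 0.0023
   z 0.1 [ 0.6898 -0.1974] [ 0.6912 -0.205 ]
   z 0.11 [ 0.6873 -0.1956] [ 0.6837 -0.1938]
   z 0.141 [ 0.6796 -0.1901] [ 0.6603 -0.159 ]
lidFR [ 0.51   -0.1588  0.1069] 0.0002
   z 0.1 [ 0.5104 -0.1598] [ 0.5135 -0.1661]
   z 0.11 [ 0.5096 -0.1584] [ 0.5085 -0.1554]
   z 0.141 [ 0.507  -0.1539] [ 0.4932 -0.1224]
lidFL [0.5453 0.0216 0.1106] 0.0015
   z 0.1 [0.5472 0.0223] [0.5504 0.0128]
   z 0.11 [0.5461 0.022 ] [0.5449 0.0209]
   z 0.141 [0.5424 0.0212] [0.5278 0.0458]
pull [ 0.5438 -0.0713  0.1436] 0.003
   z 0.1 [ 0.5504 -0.0733] [ 0.5674 -0.115 ]
   z 0.11 [ 0.5492 -0.0727] [ 0.5617 -0.1051]
   z 0.141 [ 0.5454 -0.0708] [ 0.5438 -0.0744]
bolt [ 0.5312 -0.2008  0.1445] 0.0026
   z 0.1 [ 0.5372 -0.2086] [ 0.5547 -0.2543]
   z 0.11 [ 0.5361 -0.2067] [ 0.5491 -0.2424]
   z 0.141 [ 0.5327 -0.2009] [ 0.5319 -0.2054]
0.18582718448795152 -11.410522844613538
0.18513702154931144 -11.012201888525396
0.18384870164323264 -11.079525655477397
0.18079405087573464 -11.667255565903552
0.18102436744366654 -12.082462162592073
```

```bash
cat >> h.py <<'E'
yaw=np.radians(-11.5);ex=np.array([np.cos(yaw),np.sin(yaw),0]);ey=np.array([-np.sin(yaw),np.cos(yaw),0])
def to(p):  # world displacement -> tool axes cm from current measured pose
    o=observe();return (o['ee_rot'].T@(np.array(p)-o['eef_pos'])*100).round(2)
E
python3 - <<'E'
from h import *
d=load('top0.png');s=load('scene0.png')
T=lambda x,y:(285+(x+.5)/3.3-.5,165+(y+.5)/3.3-.5)
S=lambda x,y:(265+(x+.5)/3.5-.5,155+(y+.5)/3.5-.5)
for z in(.1,):
  for n,p in dict(FL=(38,484),FR=(384,554),iFL=(52,473),iFR=(361,540),iRR=(386,460),iRL=(72,393),tabtip=(187,468)).items():
    w=onz(d,*T(*p),z if n!='tabtip' else .088); r=w-np.array([.462,-.0567,0]);print(n,w.round(4),'box from front mid',(r@ex).round(4),(r@ey).round(4))
  for n,p in dict(FL=(345,418),FR=(596,252),iFL=(347,406),iFR=(577,250),lidFL=(254,335)).items():
    w=onz(s,*S(*p),z); r=w-np.array([.462,-.0567,0]);print('S',n,w.round(4),(r@ex).round(4),(r@ey).round(4))
for n,w in dict(pull=[.5446,-.0725],bolt=[.5322,-.203],lFL=[.545,.0216],lFR=[.51,-.1588],lRL=[.7224,-.0149],lRR=[.687,-.1966]).items():
  r=np.array([*w,0])-np.array([.462,-.0567,0]);print(n,(r@ex).round(4),(r@ey).round(4))
E
```

```text
FL [0.4801 0.0342 0.1   ] box from front mid -0.0004 0.0927
FR [ 0.4445 -0.147   0.1   ] box from front mid 0.0009 -0.092
iFL [0.4859 0.0269 0.1   ] box from front mid 0.0067 0.0867
iFR [ 0.4517 -0.1351  0.1   ] box from front mid 0.0056 -0.0789
iRR [ 0.4935 -0.1489  0.1   ] box from front mid 0.0493 -0.0841
iRL [0.5281 0.0168 0.1   ] box from front mid 0.0501 0.0852
tabtip [ 0.4896 -0.0445  0.088 ] box from front mid 0.0246 0.0175
S FL [0.4824 0.0319 0.1   ] 0.0023 0.0909
S FR [ 0.4418 -0.1457  0.1   ] -0.0021 -0.0913
S iFL [0.486  0.0248 0.1   ] 0.0073 0.0846
S iFR [ 0.4505 -0.141   0.1   ] 0.0056 -0.0849
S lidFL [0.5504 0.0128 0.1   ] 0.0728 0.0857
pull 0.0841 0.001
bolt 0.098 -0.1294
lFL 0.0657 0.0933
lFR 0.0674 -0.0905
lRL 0.2468 0.0929
lRR 0.2484 -0.0922
```

```bash
cat >> h.py <<'E'
from scipy.spatial.transform import Rotation as Ro
Rt=np.c_[-ey,-ex,[0,0,-1]]
def plan(p):
    o=observe();R=o['ee_rot'];print('dp',(R.T@(np.array(p)-o['eef_pos'])*100).round(2),'dr',Ro.from_matrix(R.T@Rt).as_rotvec().round(4))
E
python3 - <<'E'
from h import *
plan([.5319,-.2045,.19])
E
```

```text
dp [-20.84 -45.64   1.49] dr [3.000e-04 1.900e-03 4.755e-01]
```

drive_tool:
  dp:
    - [-3, -6, 0]
    - [-6, -12, 0]
    - [-9, -19, 0]
    - [-12, -26, 0.5]
    - [-15, -33, 1]
    - [-18, -39, 1.2]
    - [-20, -44, 1.4]
    - [-20.8, -45.6, 1.5]
    - [-20.8, -45.6, 1.5]
    - [-20.8, -45.6, 1.5]
  dr:
    - [0, 0, 0.06]
    - [0, 0, 0.12]
    - [0, 0, 0.2]
    - [0, 0, 0.27]
    - [0, 0, 0.34]
    - [0, 0, 0.41]
    - [0, 0, 0.45]
    - [0, 0, 0.475]
    - [0, 0, 0.475]
    - [0, 0, 0.475]
  grip: -0.2

```text
time_s: 1.35
eef_pos: [0.5313, -0.2054, 0.1898]
ee_rot: [[-0.198, -0.98, -0.002], [-0.98, 0.198, -0.0], [0.0, 0.002, -1.0]]
ft_force: [0.5, 0.0, 0.7]
finger_gap: 0.0374
```

Run:
```python
from h import *
o=observe();print(o)
plan([.5319,-.2045,.19]);plan([.5319,-.2045,.123])
d=snap('scene','s1.png');a=d['pixels'][100:320,250:510,::-1];cv2.imwrite('pics/s1c.png',cv2.resize(a,None,fx=3,fy=2.7))
d=snap('top','t1.png');a=d['pixels'][165:345,285:485,::-1];cv2.imwrite('pics/t1c.png',cv2.resize(a,None,fx=3,fy=3))
```

```text
{'time_s': 1.35, 'qpos': array([-2.68113984e+01,  7.76861665e+00,  7.72659829e+01, -4.59994390e-02,
        9.50532843e+01,  7.46099280e+01]), 'joint_velocities': array([-1.79722526, -0.99289209,  0.2738493 , -0.04588384, -0.04997883,
        0.10816122]), 'tau': array([ 9.92692597e-01, -3.56624293e+01, -3.02937949e+01,  1.22636631e-01,
       -8.12295265e-02,  6.03779132e-03]), 'eef_pos': array([ 0.53126567, -0.20539081,  0.18978229]), 'ee_rot': array([[-1.98090599e-01, -9.80182189e-01, -1.72970922e-03],
       [-9.80183647e-01,  1.98090932e-01, -2.18790124e-05],
       [ 3.64085131e-04,  1.69109867e-03, -9.99998504e-01]]), 'ft_force': array([0.47576434, 0.04203384, 0.68088829]), 'wrist_torque': array([ 3.59335461e-02, -2.44600184e-02,  8.26921573e-05]), 'finger_gap': 0.03736982632485325}
dp [-0.1  -0.04 -0.02] dr [ 0.0017 -0.0004  0.0013]
dp [-0.1  -0.06  6.68] dr [ 0.0017 -0.0004  0.0013]
```

View pics/s1c.png

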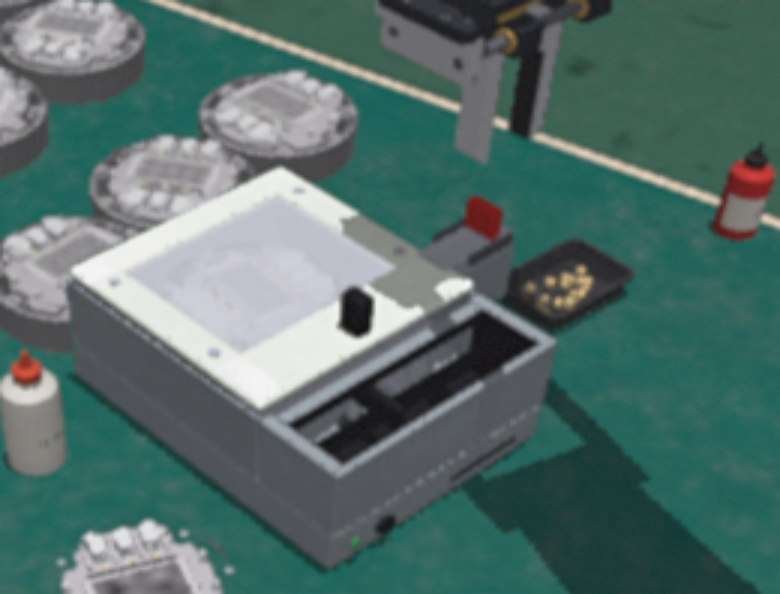

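View pics/t1c.png

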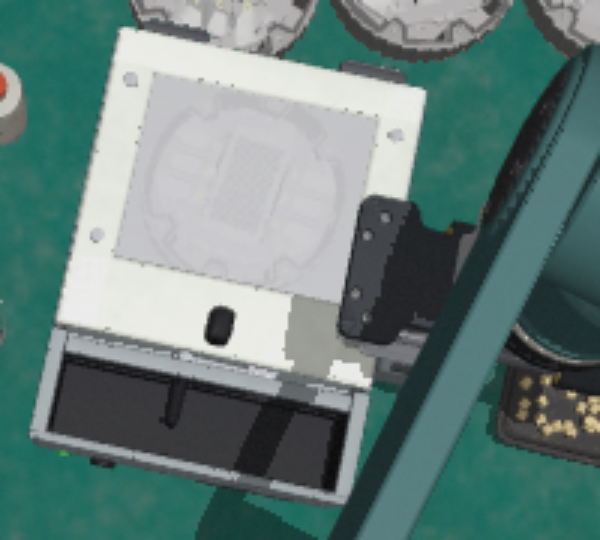

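The gripper is over the red grip (top about (483,215) in the crop). Going down.

drive_tool:
  dp:
    - [-0.05, -0.05, 1.5]
    - [-0.05, -0.05, 3]
    - [-0.05, -0.05, 4.5]
    - [-0.05, -0.05, 5.8]
    - [-0.05, -0.05, 6.6]
    - [-0.05, -0.05, 6.6]
  dr:
    - [0, 0, 0]
    - [0, 0, 0]
    - [0, 0, 0]
    - [0, 0, 0]
    - [0, 0, 0]
    - [0, 0, 0]

```text
time_s: 2.2
eef_pos: [0.5319, -0.2048, 0.1236]
ee_rot: [[-0.199, -0.98, -0.001], [-0.98, 0.199, 0.001], [-0.0, 0.001, -1.0]]
ft_force: [0.1, -0.3, -0.1]
finger_gap: 0.0376
```

Run:
```python
from h import *
d=snap('scene','s2.png');a=d['pixels'][100:320,250:510,::-1];cv2.imwrite('pics/s2c.png',cv2.resize(a,None,fx=3,fy=2.7))
```

```text
(no output)
```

View pics/s2c.png

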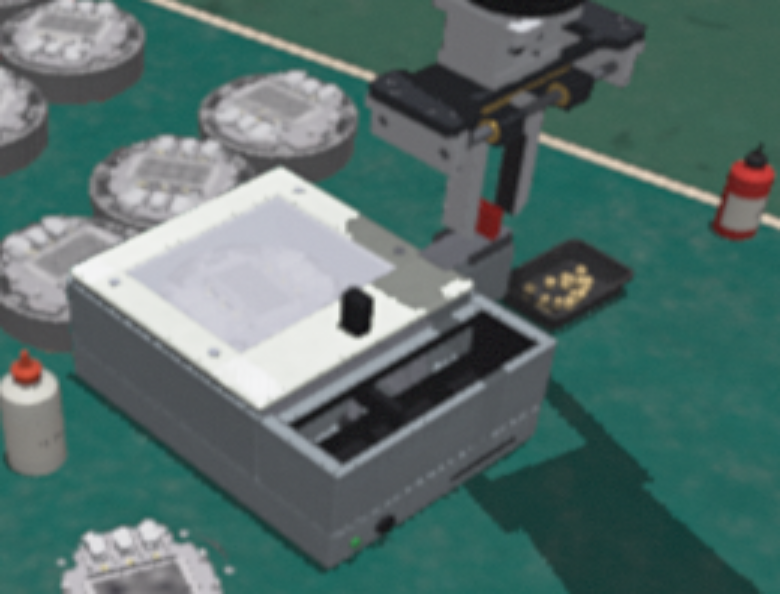

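The fingers straddle the grip (red seen between them at (490,220)). Closing.

drive_tool:
  dp:
    - [0, 0, 0]
    - [0, 0, 0]
    - [0, 0, 0]
    - [0, 0, 0]
  dr:
    - [0, 0, 0]
    - [0, 0, 0]
    - [0, 0, 0]
    - [0, 0, 0]
  grip: -1

```text
time_s: 2.75
eef_pos: [0.5328, -0.2041, 0.1251]
ee_rot: [[-0.199, -0.98, 0.001], [-0.98, 0.199, 0.001], [-0.002, -0.001, -1.0]]
ft_force: [1.1, 3.6, 2.3]
finger_gap: 0.0097
```

drive_tool:
  dp:
    - [0.4, 0, 0]
    - [0.8, 0, 0]
    - [1.2, 0, 0]
    - [1.6, 0, 0]
    - [1.9, 0, 0]
    - [2.1, 0, 0]
    - [2.1, 0, 0]
  dr:
    - [0, 0, 0]
    - [0, 0, 0]
    - [0, 0, 0]
    - [0, 0, 0]
    - [0, 0, 0]
    - [0, 0, 0]
    - [0, 0, 0]

```text
time_s: 3.62
eef_pos: [0.5293, -0.221, 0.125]
ee_rot: [[-0.197, -0.98, 0.002], [-0.98, 0.197, 0.009], [-0.01, -0.001, -1.0]]
ft_force: [2.1, 14.8, 7.0]
finger_gap: 0.0095
```

Run:
```python
from h import *
print(observe()['ft_force'],observe()['eef_pos'])
d=snap('scene','s3.png');a=d['pixels'][150:280,350:480,::-1];cv2.imwrite('pics/s3c.png',cv2.resize(a,None,fx=4.5,fy=4.5))
print(observe()['ft_force'],observe()['eef_pos'])
```

```text
[ 2.0777541  14.77696922  7.04128967] [ 0.5292668  -0.22098608  0.12502448]
[ 2.05569397 13.69743655  7.39159881] [ 0.52929306 -0.2209501   0.12504328]
```

View pics/s3c.png

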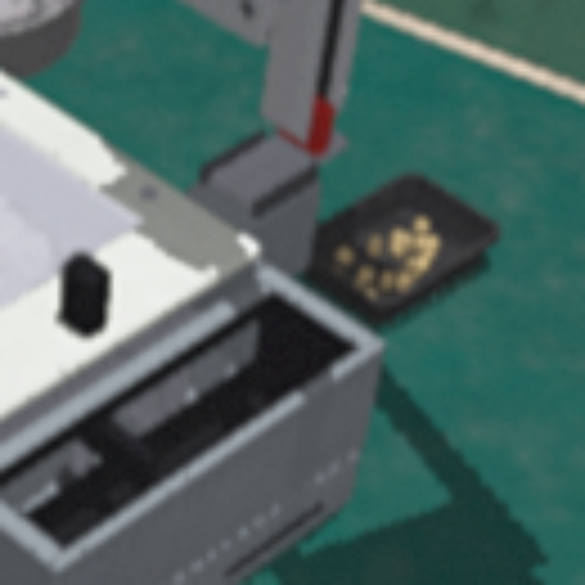

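drive_tool:
  dp:
    - [-0.2, 0, 0]
    - [-0.2, 0, 0]
    - [-0.2, 0, 0]
    - [-0.2, 0, -0.5]
    - [-0.2, 0, -2]
    - [-0.2, 0, -4]
    - [-0.2, 0, -6.5]
    - [-0.2, 0, -6.5]
  dr:
    - [0, 0, 0]
    - [0, 0, 0]
    - [0, 0, 0]
    - [0, 0, 0]
    - [0, 0, 0]
    - [0, 0, 0]
    - [0, 0, 0]
    - [0, 0, 0]
  grip: -0.2

```text
time_s: 4.68
eef_pos: [0.5301, -0.2247, 0.1934]
ee_rot: [[-0.199, -0.98, 0.006], [-0.98, 0.199, -0.004], [0.002, -0.007, -1.0]]
ft_force: [0.2, 0.7, -0.4]
finger_gap: 0.0375
```

Run:
```python
from h import *
d=snap('scene','s4.png');a=d['pixels'][150:280,350:480,::-1];cv2.imwrite('pics/s4c.png',cv2.resize(a,None,fx=4.5,fy=4.5))
p=d['pixels'].astype(int);m=((p[...,0]>130)&(p[...,1]<70)&(p[...,2]<70)).astype(np.uint8)
N,L,S,C=cv2.connectedComponentsWithStats(m)
for i in range(1,N):
  if S[i,4]>15: print(S[i],C[i],onz(d,*C[i],.135),onz(load('scene0.png'),411.15,175.88,.135))
plan([.5446,-.0725,.19]);plan([.5446,-.0725,.122])
```

```text
[494 160  14   9  78] [500.41025641 164.14102564] [ 0.41135265 -0.3495089   0.135     ] [ 0.53426908 -0.20954115  0.135     ]
[256 231   5   6  16] [257.9375 233.875 ] [0.66397688 0.09120476 0.135     ] [ 0.53426908 -0.20954115  0.135     ]
dp [-15.17   1.51   0.1 ] dr [-0.0035 -0.0013  0.0004]
dp [-15.18   1.54   6.9 ] dr [-0.0035 -0.0013  0.0004]
```

View pics/s4c.png

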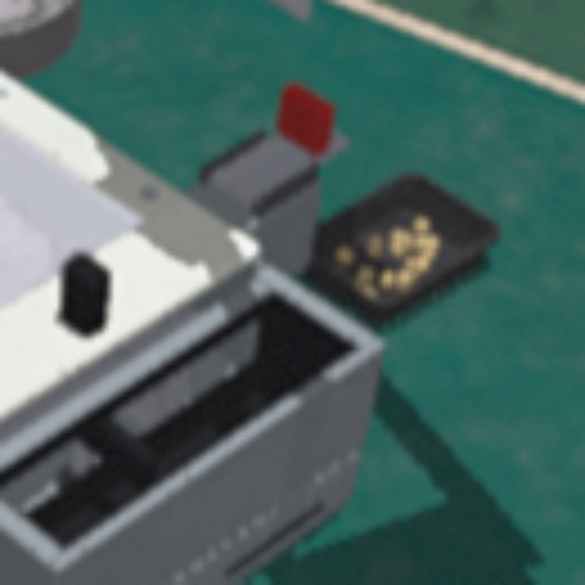

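Run:
```python
from h import *
d=load('s4.png');p=d['pixels'].astype(int);
def cen(d):
    p=d['pixels'].astype(int);q=p[160:195,395:435];m=(q[...,0]>80)&(q[...,1]<60)&(q[...,2]<60)&(q[...,0]>q[...,1]*1.8);v,u=np.nonzero(m);print(m.sum());return u.mean()+395,v.mean()+160
a=cen(load('scene0.png'));b=cen(d);A=onz(load('scene0.png'),*a,.13);B=onz(d,*b,.13);print(a,b,(B-A)@ey,(B-A)@ex)
```

```text
128
131
(np.float64(410.578125), np.float64(180.0390625)) (np.float64(417.48091603053433), np.float64(176.0381679389313)) -0.0195368106191281 -0.0005499069171625732
```

The bolt is drawn about 19.5 mm. Now to the pull.

drive_tool:
  dp:
    - [-4, 0.4, 0]
    - [-9, 0.9, 0]
    - [-13, 1.3, 0]
    - [-15.2, 1.5, 0]
    - [-15.2, 1.5, 0]
    - [-15.2, 1.5, 2]
    - [-15.2, 1.5, 4]
    - [-15.2, 1.5, 5.8]
    - [-15.2, 1.5, 6.7]
    - [-15.2, 1.5, 6.7]
  dr:
    - [0, 0, 0]
    - [0, 0, 0]
    - [0, 0, 0]
    - [0, 0, 0]
    - [0, 0, 0]
    - [0, 0, 0]
    - [0, 0, 0]
    - [0, 0, 0]
    - [0, 0, 0]
    - [0, 0, 0]

```text
time_s: 5.98
eef_pos: [0.5435, -0.0721, 0.1216]
ee_rot: [[-0.199, -0.98, -0.002], [-0.98, 0.199, 0.0], [0.0, 0.002, -1.0]]
ft_force: [-0.5, -0.2, -0.2]
finger_gap: 0.0374
```

Run:
```python
from h import *
plan([.5446,-.0725,.122])
d=snap('scene','s5.png');a=d['pixels'][120:310,260:470,::-1];cv2.imwrite('pics/s5c.png',cv2.resize(a,None,fx=3.5,fy=3.1))
```

```text
dp [ 0.02 -0.11 -0.04] dr [ 0.0017 -0.0002  0.    ]
```

View pics/s5c.png

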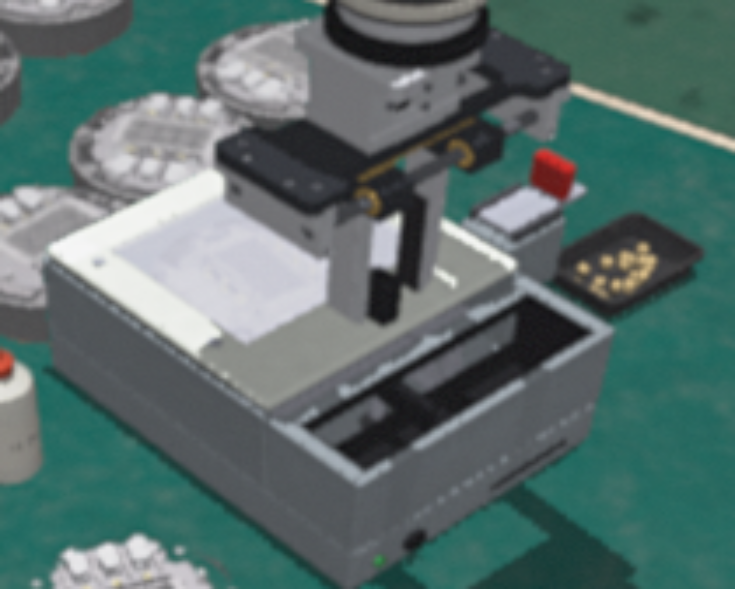

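The fingers straddle the black pull at (385,290) in the crop. Close, then lift.

drive_tool:
  dp:
    - [0, -0.1, 0]
    - [0, -0.1, 0]
    - [0, -0.1, 0]
    - [0, -0.1, 0]
  dr:
    - [0, 0, 0]
    - [0, 0, 0]
    - [0, 0, 0]
    - [0, 0, 0]
  grip: -1

```text
time_s: 6.52
eef_pos: [0.5454, -0.0719, 0.1231]
ee_rot: [[-0.199, -0.98, 0.001], [-0.98, 0.199, -0.0], [-0.0, -0.001, -1.0]]
ft_force: [0.4, -0.4, 1.5]
finger_gap: 0.0139
```

drive_tool:
  dp:
    - [0, 0, -0.2]
    - [0, 0, -0.4]
    - [0, 0, -0.6]
    - [0, 0, -0.8]
    - [0, 0, -1.0]
    - [0, -0.05, -1.2]
    - [0, -0.05, -1.35]
    - [0, -0.05, -1.35]
  dr:
    - [0, 0, 0]
    - [0, 0, 0]
    - [0, 0, 0]
    - [0, 0, 0]
    - [0, 0, 0]
    - [0, 0, 0]
    - [0, 0, 0]
    - [0, 0, 0]

```text
time_s: 7.52
eef_pos: [0.5468, -0.0722, 0.1343]
ee_rot: [[-0.199, -0.98, 0.002], [-0.98, 0.199, -0.0], [-0.0, -0.002, -1.0]]
ft_force: [8.5, -0.9, -9.3]
finger_gap: 0.014
```

drive_tool:
  dp:
    - [0, 0, 0]
    - [0, 0, 0]
    - [0, 0, 0]
    - [0, 0, -1]
    - [0, 0, -3]
    - [0, 0, -5.5]
    - [0, 0, -5.5]
  dr:
    - [0, 0, 0]
    - [0, 0, 0]
    - [0, 0, 0]
    - [0, 0, 0]
    - [0, 0, 0]
    - [0, 0, 0]
    - [0, 0, 0]
  grip: -0.2

```text
time_s: 8.4
eef_pos: [0.547, -0.0724, 0.1943]
ee_rot: [[-0.199, -0.98, 0.006], [-0.98, 0.199, -0.002], [0.0, -0.006, -1.0]]
ft_force: [-0.1, 0.5, 0.2]
finger_gap: 0.0379
```

Run:
```python
from h import *
d=snap('scene','s6.png');a=d['pixels'][155:315,265:465,::-1];cv2.imwrite('pics/s6c.png',cv2.resize(a,None,fx=3.5,fy=3.5,interpolation=cv2.INTER_CUBIC))
m=np.array([.462,-.0567,0])+.031*ex
plan(m-.058*ey+[0,0,.19])
```

```text
dp [5.96 5.46 0.23] dr [-0.0031 -0.0002  0.0006]
```

View pics/s6c.png

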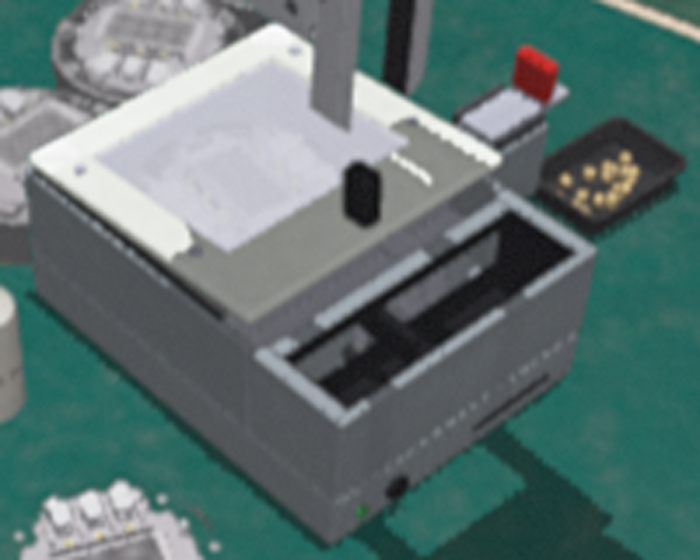

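The lid stands raised by about 0.06–0.07 rad and the bolt is out. Now close the fingers and go over the slot entry.

drive_tool:
  dp:
    - [1, 1.5, 0]
    - [3, 3, 0]
    - [5, 4.7, 0]
    - [6, 5.5, 0.2]
    - [6, 5.5, 0.2]
    - [6, 5.5, 0.2]
  dr:
    - [0, 0, 0]
    - [0, 0, 0]
    - [0, 0, 0]
    - [0, 0, 0]
    - [0, 0, 0]
    - [0, 0, 0]
  grip: -1

```text
time_s: 9.2
eef_pos: [0.4798, -0.1196, 0.1887]
ee_rot: [[-0.199, -0.98, -0.0], [-0.98, 0.199, 0.0], [-0.0, 0.0, -1.0]]
ft_force: [0.3, -0.1, -0.5]
finger_gap: 0.0003
```

Run:
```python
from h import *
m=np.array([.462,-.0567,0])+.031*ex
print(observe()['ft_force'],observe()['finger_gap'])
plan(m-.058*ey+[0,0,.19]);plan(m-.058*ey+[0,0,.068])
```

```text
[ 0.33329601 -0.07743626 -0.52225467] 0.00027167117361335944
dp [-0.01 -0.1  -0.13] dr [0.0002 0.0004 0.0007]
dp [-1.000e-02 -1.000e-01  1.207e+01] dr [0.0002 0.0004 0.0007]
```

Descend to just above the mouth first, then look.

drive_tool:
  dp:
    - [0, -0.1, 2]
    - [0, -0.1, 5]
    - [0, -0.1, 7.5]
    - [0, -0.1, 8.2]
    - [0, -0.1, 8.2]
  dr:
    - [0, 0, 0]
    - [0, 0, 0]
    - [0, 0, 0]
    - [0, 0, 0]
    - [0, 0, 0]

```text
time_s: 9.82
eef_pos: [0.4809, -0.1198, 0.1069]
ee_rot: [[-0.198, -0.98, -0.0], [-0.98, 0.198, 0.0], [-0.0, 0.0, -1.0]]
ft_force: [0.4, -0.5, -0.0]
finger_gap: 0.0005
```

Run:
```python
from h import *
d=snap('scene','s7.png');a=d['pixels'][155:315,265:465,::-1];cv2.imwrite('pics/s7c.png',cv2.resize(a,None,fx=3.5,fy=3.5,interpolation=cv2.INTER_CUBIC))
```

```text
(no output)
```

View pics/s7c.png

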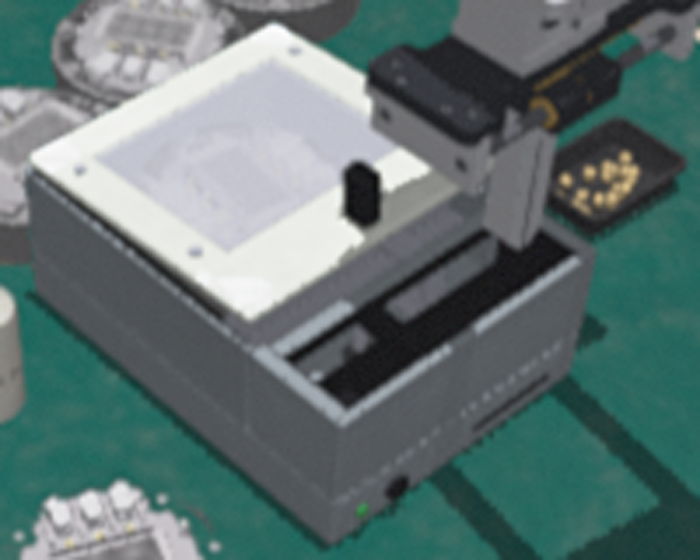

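The tips (515,240) are in the middle of the mouth. Entering with 4 mm toward the front for body clearance.

drive_tool:
  dp:
    - [0, 0.3, 0]
    - [0, 0.3, 1]
    - [0, 0.3, 2]
    - [0, 0.3, 3]
    - [0, 0.3, 3.8]
    - [0, 0.3, 3.9]
    - [0, 0.3, 3.9]
  dr:
    - [0, 0, 0]
    - [0, 0, 0]
    - [0, 0, 0]
    - [0, 0, 0]
    - [0, 0, 0]
    - [0, 0, 0]
    - [0, 0, 0]

```text
time_s: 10.75
eef_pos: [0.4778, -0.1195, 0.068]
ee_rot: [[-0.199, -0.98, 0.0], [-0.98, 0.199, -0.0], [0.0, -0.0, -1.0]]
ft_force: [-0.4, -0.0, 0.6]
finger_gap: 0.0008
```

drive_tool:
  dp:
    - [-0.5, 0, 0]
    - [-1, 0, 0]
    - [-1.5, 0, 0]
    - [-2, 0, 0]
    - [-2.5, 0, 0]
    - [-3, 0, 0]
    - [-3.5, 0, 0]
    - [-3.9, 0, 0]
    - [-4.2, 0, 0]
    - [-4.4, 0, 0]
  dr:
    - [0, 0, 0]
    - [0, 0, 0]
    - [0, 0, 0]
    - [0, 0, 0]
    - [0, 0, 0]
    - [0, 0, 0]
    - [0, 0, 0]
    - [0, 0, 0]
    - [0, 0, 0]
    - [0, 0, 0]

```text
time_s: 12.0
eef_pos: [0.4865, -0.0762, 0.068]
ee_rot: [[-0.199, -0.98, -0.0], [-0.98, 0.199, -0.0], [0.0, 0.0, -1.0]]
ft_force: [-0.5, 0.5, -0.3]
finger_gap: 0.0007
```

drive_tool:
  dp:
    - [-0.2, 0, 0]
    - [-0.4, 0, 0]
    - [-0.6, 0, 0]
    - [-0.6, 0, 0]
  dr:
    - [0, 0, 0]
    - [0, 0, 0]
    - [0, 0, 0]
    - [0, 0, 0]

```text
time_s: 12.5
eef_pos: [0.4877, -0.0704, 0.068]
ee_rot: [[-0.199, -0.98, 0.0], [-0.98, 0.199, -0.0], [0.0, -0.0, -1.0]]
ft_force: [0.1, 0.2, -0.1]
finger_gap: 0.0005
```

No contact yet; onward in small steps.

drive_tool:
  dp:
    - [-0.15, 0, 0]
    - [-0.3, 0, 0]
    - [-0.45, 0, 0]
    - [-0.6, 0, 0]
  dr:
    - [0, 0, 0]
    - [0, 0, 0]
    - [0, 0, 0]
    - [0, 0, 0]

```text
time_s: 13.0
eef_pos: [0.4889, -0.0645, 0.068]
ee_rot: [[-0.199, -0.98, 0.0], [-0.98, 0.199, -0.0], [0.0, -0.0, -1.0]]
ft_force: [0.5, -0.5, 0.6]
finger_gap: 0.0005
```

drive_tool:
  dp:
    - [-0.15, 0, 0]
    - [-0.3, 0, 0]
    - [-0.45, 0, 0]
    - [-0.45, 0, 0]
  dr:
    - [0, 0, 0]
    - [0, 0, 0]
    - [0, 0, 0]
    - [0, 0, 0]

```text
time_s: 13.5
eef_pos: [0.4895, -0.0614, 0.068]
ee_rot: [[-0.199, -0.98, -0.001], [-0.98, 0.199, -0.003], [0.003, 0.0, -1.0]]
ft_force: [-1.0, -5.7, 0.3]
finger_gap: 0.0003
```

Contact at 5.7 N, finger face about 13 mm left of the middle, which matches the picture. Now pushing.

drive_tool:
  dp:
    - [-0.15, 0, 0]
    - [-0.3, 0, 0]
    - [-0.45, 0, 0]
    - [-0.6, 0, 0]
    - [-0.6, 0, 0]
  dr:
    - [0, 0, 0]
    - [0, 0, 0]
    - [0, 0, 0]
    - [0, 0, 0]
    - [0, 0, 0]

```text
time_s: 14.12
eef_pos: [0.4905, -0.0558, 0.068]
ee_rot: [[-0.199, -0.98, -0.001], [-0.98, 0.199, -0.003], [0.003, 0.0, -1.0]]
ft_force: [-1.8, -5.2, 1.1]
finger_gap: 0.0001
```

drive_tool:
  dp:
    - [-0.15, 0, 0]
    - [-0.3, 0, 0]
    - [-0.45, 0, 0]
    - [-0.45, 0, 0]
  dr:
    - [0, 0, 0]
    - [0, 0, 0]
    - [0, 0, 0]
    - [0, 0, 0]

```text
time_s: 14.62
eef_pos: [0.4919, -0.0517, 0.068]
ee_rot: [[-0.2, -0.98, 0.0], [-0.98, 0.2, -0.003], [0.003, -0.001, -1.0]]
ft_force: [-0.3, -6.0, -1.0]
finger_gap: 0.0006
```

drive_tool:
  dp:
    - [-0.1, 0, 0]
    - [-0.2, 0, 0]
    - [-0.3, 0, 0]
    - [-0.3, 0, 0]
  dr:
    - [0, 0, 0]
    - [0, 0, 0]
    - [0, 0, 0]
    - [0, 0, 0]

```text
time_s: 15.12
eef_pos: [0.4926, -0.0489, 0.068]
ee_rot: [[-0.2, -0.98, 0.0], [-0.98, 0.2, -0.004], [0.004, -0.001, -1.0]]
ft_force: [0.6, -6.0, -1.2]
finger_gap: 0.0006
```

drive_tool:
  dp:
    - [-0.1, 0, 0]
    - [-0.15, 0, 0]
    - [-0.15, 0, 0]
  dr:
    - [0, 0, 0]
    - [0, 0, 0]
    - [0, 0, 0]

```text
time_s: 15.5
eef_pos: [0.4929, -0.0475, 0.068]
ee_rot: [[-0.2, -0.98, 0.001], [-0.98, 0.2, -0.004], [0.004, -0.001, -1.0]]
ft_force: [-0.9, -6.7, -0.7]
finger_gap: 0.0003
```

drive_tool:
  dp:
    - [-0.1, 0, 0]
    - [-0.1, 0, 0]
  dr:
    - [0, 0, 0]
    - [0, 0, 0]

```text
time_s: 15.75
eef_pos: [0.493, -0.0474, 0.068]
ee_rot: [[-0.2, -0.98, 0.0], [-0.98, 0.2, -0.006], [0.006, -0.001, -1.0]]
ft_force: [-1.3, -8.1, -0.8]
finger_gap: -0.0001
```

drive_tool:
  dp:
    - [-0.1, 0, 0]
    - [-0.1, 0, 0]
  dr:
    - [0, 0, 0]
    - [0, 0, 0]

```text
time_s: 16.0
eef_pos: [0.4931, -0.0472, 0.0681]
ee_rot: [[-0.2, -0.98, -0.0], [-0.98, 0.2, -0.007], [0.007, -0.001, -1.0]]
ft_force: [-1.2, -10.0, 0.6]
finger_gap: 0.0005
```

The force rises without motion, so the tab is at its firm stop. Back off, go up and return over the pull.

drive_tool:
  dp:
    - [0.5, 0, 0]
    - [1, 0, 0]
    - [1, 0, -2]
    - [1, 0, -5]
    - [1, 0, -8]
    - [1, 0, -11]
    - [1, 0, -12.7]
    - [1, 0, -12.7]
  dr:
    - [0, 0, 0]
    - [0, 0, 0]
    - [0, 0, 0]
    - [0, 0, 0]
    - [0, 0, 0]
    - [0, 0, 0]
    - [0, 0, 0]
    - [0, 0, 0]

```text
time_s: 17.0
eef_pos: [0.4919, -0.0532, 0.1962]
ee_rot: [[-0.199, -0.98, 0.003], [-0.98, 0.199, -0.0], [-0.0, -0.003, -1.0]]
ft_force: [0.5, -0.5, 0.4]
finger_gap: 0.0002
```

Run:
```python
from h import *
plan([.546,-.0722,.195])
d=snap('scene','s8.png');a=d['pixels'][155:315,265:465,::-1];cv2.imwrite('pics/s8c.png',cv2.resize(a,None,fx=3.5,fy=3.5,interpolation=cv2.INTER_CUBIC))
```

```text
dp [ 0.78 -5.68  0.13] dr [-0.0027  0.0004  0.0008]
```

View pics/s8c.png

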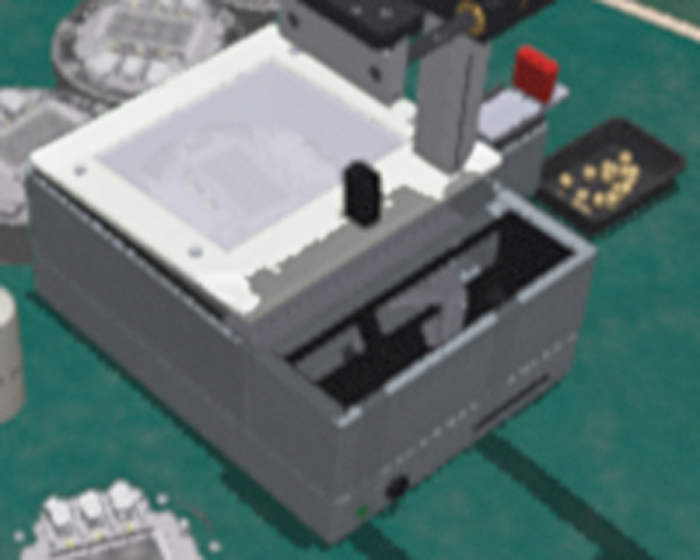

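The lid is still raised, and the tab, now at about (370,335), has moved left. Grasp the pull again.

drive_tool:
  dp:
    - [0.3, -2, 0]
    - [0.6, -4, 0]
    - [0.8, -5.6, 0]
    - [0.8, -5.65, 0]
    - [0.8, -5.65, 0]
    - [0.8, -5.65, 2]
    - [0.8, -5.65, 4]
    - [0.8, -5.65, 5.5]
    - [0.8, -5.65, 6.2]
    - [0.8, -5.65, 6.2]
  dr:
    - [0, 0, 0]
    - [0, 0, 0]
    - [0, 0, 0]
    - [0, 0, 0]
    - [0, 0, 0]
    - [0, 0, 0]
    - [0, 0, 0]
    - [0, 0, 0]
    - [0, 0, 0]
    - [0, 0, 0]
  grip: -0.2

```text
time_s: 18.3
eef_pos: [0.5446, -0.0723, 0.1327]
ee_rot: [[-0.199, -0.98, -0.001], [-0.98, 0.199, 0.0], [0.0, 0.001, -1.0]]
ft_force: [-0.1, 0.1, -0.4]
finger_gap: 0.0373
```

drive_tool:
  dp:
    - [0, 0, 0]
    - [0, 0, 0]
    - [0, 0, 0]
    - [0, 0, 0]
  dr:
    - [0, 0, 0]
    - [0, 0, 0]
    - [0, 0, 0]
    - [0, 0, 0]
  grip: -1

```text
time_s: 18.8
eef_pos: [0.5454, -0.0719, 0.1336]
ee_rot: [[-0.199, -0.98, 0.001], [-0.98, 0.199, 0.001], [-0.001, -0.001, -1.0]]
ft_force: [0.7, 1.9, 1.4]
finger_gap: 0.0135
```

Run:
```python
from h import *
o=observe();print(o['eef_pos'],o['finger_gap'])
# hinge from pull top: 165 behind, 43 below at shut; in tool axes path of grip point (19mm above TCP), tool kept vertical
P0=np.array([.5446,-.0725,.142]);H=P0+.165*ex-[0,0,.043];g=o['eef_pos']-o['ee_rot'][:,2]*.019
r=g-H;a,b=r@ex,r[2];print(H,a,b,np.linalg.norm(r))
for t in np.arange(0.0,1.2,.08):
    da=a*np.cos(t)+b*np.sin(t)-a; db=-a*np.sin(t)+b*np.cos(t)-b
    print(round(t,2),'ty %.2f tz %.2f'%(-da*100,-db*100))
```

```text
[ 0.54539512 -0.07193804  0.13355826] 0.01348553513314546
[ 0.70628758 -0.10539571  0.099     ] -0.16435644338696703 0.053558230800506104 0.17286410749240014
0.0 ty -0.00 tz -0.00
0.08 ty -0.48 tz -1.30
0.16 ty -1.06 tz -2.55
0.24 ty -1.74 tz -3.75
0.32 ty -2.52 tz -4.90
0.4 ty -3.38 tz -5.98
0.48 ty -4.33 tz -6.98
0.56 ty -5.36 tz -7.91
0.64 ty -6.45 tz -8.76
0.72 ty -7.61 tz -9.51
0.8 ty -8.83 tz -10.17
0.88 ty -10.09 tz -10.72
0.96 ty -11.40 tz -11.18
1.04 ty -12.73 tz -11.53
1.12 ty -14.10 tz -11.77
```

drive_tool:
  dp:
    - [0, -0.07, -0.2]
    - [0, -0.15, -0.4]
    - [0, -0.22, -0.6]
    - [0, -0.3, -0.8]
    - [0, -0.3, -0.8]
  dr:
    - [0, 0, 0]
    - [0, 0, 0]
    - [0, 0, 0]
    - [0, 0, 0]
    - [0, 0, 0]

```text
time_s: 19.42
eef_pos: [0.5474, -0.0724, 0.1405]
ee_rot: [[-0.199, -0.98, -0.002], [-0.98, 0.199, 0.001], [-0.001, 0.002, -1.0]]
ft_force: [1.5, 4.9, -7.6]
finger_gap: 0.0141
```

drive_tool:
  dp:
    - [0, -0.1, -0.25]
    - [0, -0.18, -0.5]
    - [0, -0.18, -0.5]
  dr:
    - [0, 0, 0]
    - [0, 0, 0]
    - [0, 0, 0]

```text
time_s: 19.8
eef_pos: [0.5494, -0.0729, 0.1463]
ee_rot: [[-0.199, -0.98, -0.0], [-0.98, 0.199, 0.001], [-0.001, 0.001, -1.0]]
ft_force: [1.0, 5.4, -5.8]
finger_gap: 0.0139
```

The lid rises freely past the catch with about 6 N. Swing the arc.

drive_tool:
  dp:
    - [0, -0.28, -0.62]
    - [0, -0.58, -1.25]
    - [0, -0.92, -1.85]
    - [0, -1.26, -2.45]
    - [0, -1.65, -3.03]
    - [0, -2.04, -3.6]
    - [0, -2.47, -4.15]
    - [0, -2.9, -4.68]
    - [0, -3.37, -5.2]
    - [0, -3.85, -5.68]
  dr:
    - [0, 0, 0]
    - [0, 0, 0]
    - [0, 0, 0]
    - [0, 0, 0]
    - [0, 0, 0]
    - [0, 0, 0]
    - [0, 0, 0]
    - [0, 0, 0]
    - [0, 0, 0]
    - [0, 0, 0]

```text
time_s: 21.05
eef_pos: [0.5857, -0.0804, 0.2028]
ee_rot: [[-0.198, -0.98, -0.004], [-0.98, 0.198, 0.001], [-0.0, 0.005, -1.0]]
ft_force: [-3.0, 5.2, -6.3]
finger_gap: 0.0139
```

```bash
cat > arc.py <<'E'
from h import *
o=observe();print(o['eef_pos'],o['ft_force'],o['finger_gap'])
P0=np.array([.5446,-.0725,.142]);H=P0+.165*ex-[0,0,.043];g=o['eef_pos']-o['ee_rot'][:,2]*.019
r=g-H;a,b=r@ex,r[2];print(a,b,np.linalg.norm(r[[0,1,2]]),'approx lid',.068+np.arctan2(.0536,-.16436)-np.arctan2(b,a))
R=.1729;ph=np.arctan2(b,a)
for t in np.arange(0.0,1,.08):
    print(round(t,2),'ty %.2f tz %.2f'%(-(R*np.cos(ph-t)-a)*100,-(R*np.sin(ph-t)-b)*100))
E
python3 arc.py
python3 - <<'E'
from h import *
d=snap('scene','s9.png');cv2.imwrite('pics/s9c.png',cv2.resize(d['pixels'][60:320,220:520,::-1],None,fx=2.3,fy=2.3))
E
```

```text
[ 0.58570562 -0.0804297   0.20283366] [-3.01332019  5.15767567 -6.25042854] 0.013875875306171622
-0.12305147204101495 0.12283346329837837 0.17386748366930116 approx lid 0.5372729243610328
0.0 ty -0.07 tz 0.07
0.08 ty -1.08 tz -0.87
0.16 ty -2.17 tz -1.73
0.24 ty -3.32 tz -2.49
0.32 ty -4.53 tz -3.16
0.4 ty -5.79 tz -3.73
0.48 ty -7.09 tz -4.20
0.56 ty -8.43 tz -4.57
0.64 ty -9.78 tz -4.82
0.72 ty -11.16 tz -4.97
0.8 ty -12.54 tz -5.01
0.88 ty -13.92 tz -4.93
0.96 ty -15.29 tz -4.75
```

View pics/s9c.png

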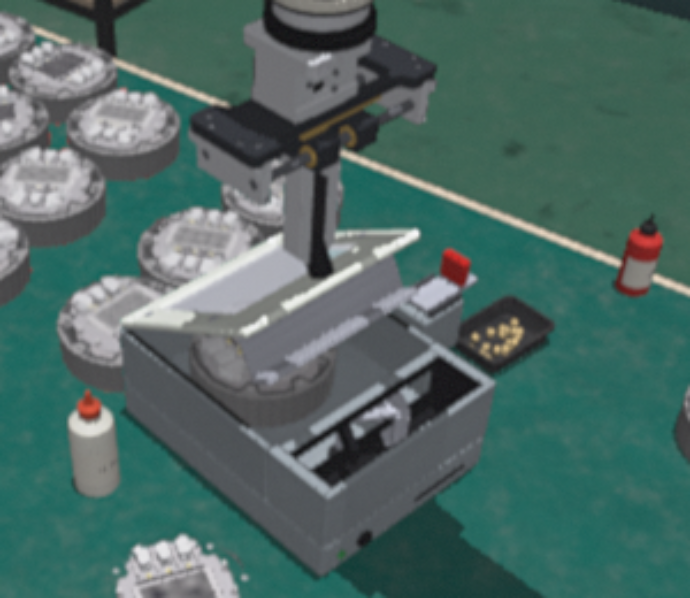

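The lid swings with the pull still held, about 0.54 rad. Continue.

drive_tool:
  dp:
    - [0, -0.8, -0.65]
    - [0, -1.6, -1.3]
    - [0, -2.45, -1.9]
    - [0, -3.3, -2.48]
    - [0, -4.2, -3]
    - [0, -5.15, -3.45]
    - [0, -6.1, -3.85]
    - [0, -7.1, -4.2]
    - [0, -8.1, -4.5]
    - [0, -9.1, -4.72]
  dr:
    - [0, 0, 0]
    - [0, 0, 0]
    - [0, 0, 0]
    - [0, 0, 0]
    - [0, 0, 0]
    - [0, 0, 0]
    - [0, 0, 0]
    - [0, 0, 0]
    - [0, 0, 0]
    - [0, 0, 0]

```text
time_s: 22.35
eef_pos: [0.6751, -0.0991, 0.2516]
ee_rot: [[-0.199, -0.98, -0.003], [-0.98, 0.199, -0.001], [0.001, 0.003, -1.0]]
ft_force: [-4.4, 3.7, -2.6]
finger_gap: 0.0135
```

```bash
python3 arc.py
python3 - <<'E'
from h import *
d=snap('scene','s10.png');cv2.imwrite('pics/s10c.png',cv2.resize(d['pixels'][60:320,220:520,::-1],None,fx=2.3,fy=2.3))
E
```

```text
[ 0.67506023 -0.09912966  0.25156628] [-4.39739168  3.6521314  -2.56339483] 0.01348104188486678
-0.031793971467506295 0.17156618274733554 0.1744872940793313 approx lid 1.1403203530655273
0.0 ty -0.03 tz 0.16
0.08 ty -1.40 tz -0.04
0.16 ty -2.78 tz -0.13
0.24 ty -4.16 tz -0.11
0.32 ty -5.54 tz 0.03
0.4 ty -6.90 tz 0.27
0.48 ty -8.24 tz 0.62
0.56 ty -9.54 tz 1.08
0.64 ty -10.81 tz 1.64
0.72 ty -12.02 tz 2.30
0.8 ty -13.18 tz 3.05
0.88 ty -14.28 tz 3.90
0.96 ty -15.30 tz 4.83
```

View pics/s10c.png

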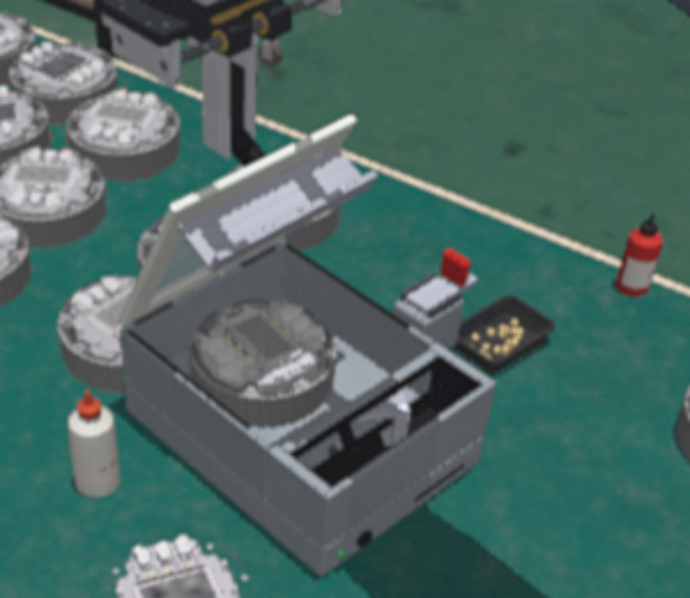

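drive_tool:
  dp:
    - [0, -0.7, -0.03]
    - [0, -1.3, -0.03]
    - [0, -1.3, -0.03]
  dr:
    - [0, 0, 0]
    - [0, 0, 0]
    - [0, 0, 0]

```text
time_s: 22.78
eef_pos: [0.6888, -0.102, 0.2537]
ee_rot: [[-0.199, -0.98, 0.002], [-0.98, 0.199, -0.002], [0.001, -0.002, -1.0]]
ft_force: [-2.7, 3.3, 2.2]
finger_gap: 0.0134
```

drive_tool:
  dp:
    - [0, 0, 0]
    - [0, 0, 0]
    - [0, 0, 0]
    - [0, 0, -1]
    - [0, 0, -3]
    - [0, 0, -6]
    - [0, 0, -9]
    - [0, 0, -9]
  dr:
    - [0, 0, 0]
    - [0, 0, 0]
    - [0, 0, 0]
    - [0, 0, 0]
    - [0, 0, 0]
    - [0, 0, 0]
    - [0, 0, 0]
    - [0, 0, 0]
  grip: 0

```text
time_s: 23.78
eef_pos: [0.6901, -0.102, 0.3445]
ee_rot: [[-0.199, -0.98, 0.008], [-0.98, 0.199, -0.002], [0.001, -0.008, -1.0]]
ft_force: [0.1, -0.3, -0.0]
finger_gap: 0.0468
```

Run:
```python
from h import *
d=snap('scene','s11.png');cv2.imwrite('pics/s11c.png',cv2.resize(d['pixels'][60:320,220:520,::-1],None,fx=2.3,fy=2.3))
snap('top','t11.png');print(observe()['ft_force'],observe()['eef_pos'])
```

```text
[-0.62117844 -0.54510228  0.39721328] [ 0.68939011 -0.10181871  0.34000111]
```

View pics/s11c.png

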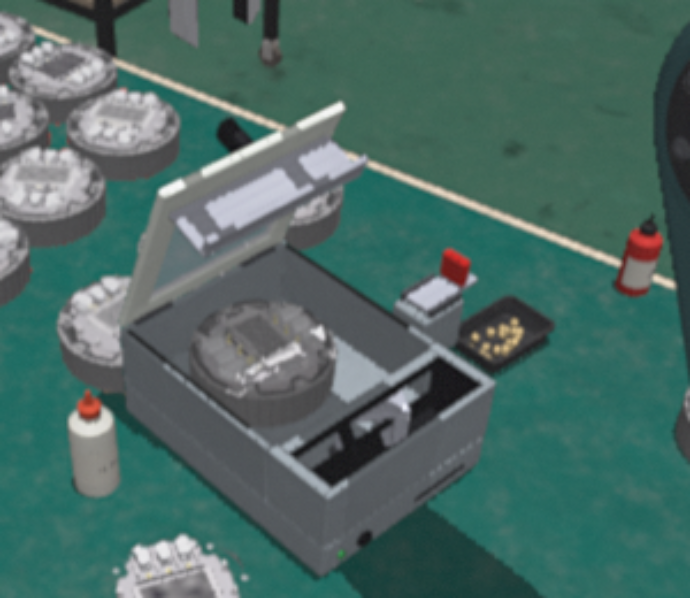

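View pics/t11.png

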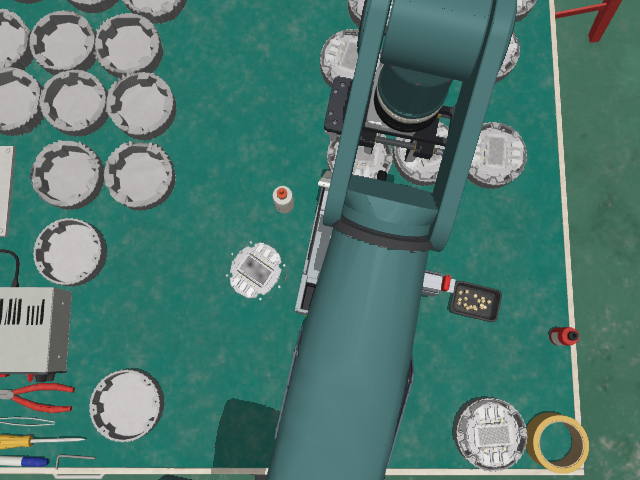

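The lid stands open with its front left corner at about (163,190) in the crop, and the gripper is clear above it. Checking the angle by casting a ray onto the lid's side plane.

Run:
```python
from h import *
d=load('s11.png')
for (x,y),yb in (((163,192),.093),((342,104),-.093)):
    c,r=ray(d,220+x/2.3,60+y/2.3)
    o=np.array([.462,-.0567,0])+yb*ey
    p=c+r*((o-c)@ey)/(r@ey); q=p-np.array([.462,-.0567,0]); dx=q@ex-.249;dz=p[2]-.1
    print(p,dx,dz,np.hypot(dx,dz),np.arctan2(dz,-dx))
o=observe();print(o['joint_velocities'].round(2),o['time_s'])
```

```text
[ 0.65981159 -0.00203997  0.27225685] -0.0660569960997596 0.17225684754080348 0.18448834179540796 1.204612243842222
[ 0.62694775 -0.18516425  0.2680851 ] -0.06175197315317757 0.16808509617722053 0.17906955560679833 1.2187183193635882
[-0.02  0.87  2.54 -0.02  0.2  -0.08] 23.875
```

drive_tool:
  dp:
    - [0, 0, 0]
    - [0, 0, 0]
    - [0, 0, 0]
    - [0, 0, 0]
  dr:
    - [0, 0, 0]
    - [0, 0, 0]
    - [0, 0, 0]
    - [0, 0, 0]

```text
time_s: 24.38
eef_pos: [0.6892, -0.1017, 0.34]
ee_rot: [[-0.199, -0.98, -0.0], [-0.98, 0.199, -0.0], [0.0, 0.0, -1.0]]
ft_force: [0.8, 0.1, -0.2]
finger_gap: 0.0474
```

```bash
python3 -c "
from h import *
print(observe()['joint_velocities'].round(2));print(finish_job())"
```

```text
[-0.08 -0.05 -0.28 -0.04 -0.02 -0.11]
the job is handed in; nothing more can be done
None
```

The box is open and the job is handed in at about 24.4 s. The interface gave no verdict, so the figures below are my own measurements.

- **Bolt:** I drew the red bolt back. The camera put its travel at about 19.5 mm. The wrist force reached about 15 N while pulling.
- **First lift:** I raised the lid to about 0.06–0.07 rad and let go. It stayed up with no finger on it.
- **Catch tab:** I felt the tab about 13 mm left of the slot's middle, which agreed with the picture. It slid left with 5–7 N until it reached its firm stop. The push peaked at about 10 N.
- **Lid:** It rose past the catch with about 6 N, swung open, and I released it. The last camera check on two lid corners gave about 1.20 and 1.22 rad, and the corner distances matched the lid's size to about 3 mm.

At the end the gripper was well clear above the lid, with about 0 N on the wrist. The bolt was still out in the last pictures. The bottle, lens and tray looked unmoved, though I checked those by eye only.

No check failed. The two estimates of the first lift differed a little (0.058 and 0.068 rad), but both lie inside the allowed band.

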